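# Work a tight bung out of the dry bath and put it away

## Robot

A 6-joint arm with a two-finger parallel gripper is mounted at the origin on the work surface. World frame = base frame: x ahead of the robot, y to its left, z up, the work surface at z = 0. Lengths are in mm, angles in rad, forces in N, time in s.
With the tool pointing down it reaches from about 275 to 825 mm from the base axis. Payload 4.9 kg.
Tool frame: the origin (TCP) lies on the centre line of the jaws, within the pads' length; the fingertips stand 19 mm ahead of it and the grasp point (between the pads) is the TCP; x points along the fingers, y is the direction in which the jaws open and shut, and the axes are right-handed (so a half turn about x gives the same grasp; the last joint's range is limited). The gripper opens to 85 mm and grips with 20 to 120 N. Pads are 22 mm wide; open, the fingers measure 114 mm over their backs; the gripper's body (76 mm by 85 mm) begins 54 mm behind the grasp point. The pads swing forward as they close: fully open they stand 13 mm farther back than shut.
Start: joints at [-1.247, 0.326, -0.193, 1.052, 0, 1.437], TCP at [243.101, -493.377, 250.281] pointing down, gripper open.
Joint ranges: [-2.65, 2.65], [-0.97, 1.79], [-1.3, 1.35], [-1.93, 2.1], [-1.47, 1.37], [-3.14, 3.14]. Speed limits (rad/s): [2.57, 2.57, 3.14, 3.14, 3.14, 3.14].

## Interface

Orientations are given as a 3x3 rotation matrix whose columns are the frame's x, y, z axes.
In Python, from cell import monitor, vision, arm, finder gives the robot as it stands.
- The arm moves only by the tool send_rows, never from a script. Its argument "increments" is a list of rows, each a list of 3 entries, a list of its own where there are three numbers: the shift along the world's x, y, z in mm, then the turn, a rotation vector about the world's x, y, z in rad, then the finger opening in mm, from 0 to 85.4. In form: [[[dx, dy, dz], [rx, ry, rz], hand], ...]. A call has 1 to 12 rows; each row shifts and turns the commanded pose from where the row before left it; what a row does not reach is not made up. A row lasts 1/10 s, in which the tool goes at most 50 mm and 8.59 degrees, less where a joint would pass 70% of its speed; a pose out of reach is approached as far as the arm can. A call with a gripper value outside its range is refused whole. The fingers move at their own pace and stop on an object; "force" is the grip in N (left out, the last holds). Time passes only in rows, so rows that do not move let the fingers close. It gives the time, the measured TCP pose, the force and the opening at its end, in the units of the state.
- monitor.observe(): the state, without advancing time (a new reading comes with each control period).
- vision.capture(name): name is "scene" or "side" or "wrist"; returns (picture, depth): 384x512x3 uint8, red, green, blue; 384x512 float32, mm along the optical axis (not along the pixel's ray), 0 where there is no reading.
- vision.camera_params(name): a dict with "K" (3x3 intrinsics, pixels), "R" (3x3) and "t" (3): a world point X has camera coordinates R X + t; the wrist camera has in their place "mount" (4x4, takes a point from camera to tool coordinates, whose origin is the TCP and whose axes are the tool frame's). Camera axes: x right, y down, z forward; pixel columns grow to the right and rows downward; lengths in mm; the calibration is good to about 2 mm. A picture is of the moment at which its call begins: read the wrist's pose just before it. camera_params takes no time and is no camera call.
- arm.hand_in(): hands the job in, once; it reports no verdict.
Trained networks look in the newest picture that a camera, given by its name, has taken for a name from the list of things; names that differ only in an ending like _2 or _b are one class to them, and where a whole thing is asked for, a point or a joint stands for the part that bears it (a point fixed in the world has none). Each returns a list of dicts, best first, with "conf" (0 to 1); they miss things now and then, are a little off and sometimes report something else, mostly with a low value. They report only what shows in the picture. A call takes as long as a camera call. They do not tell look-alikes from the thing itself.
- finder.cut_out(name, camera): "pixels" (384x512 bool, what is visible of it) and "extent" ([left, top, right, bottom] in pixels, round what is visible of it).
- finder.mark_of(name, camera): "location" ([row, column] in pixels: a listed point, or the origin of a listed thing).
The state is a dict: "clock": time; "qpos": joint angles; "joint_velocities": joint speeds; "joint_torque": joint torques, N m; "position": TCP position; "ee_rot": TCP orientation; "force": force on the tool from outside, world axes, zero at the start; "moment": the same for the moment, N m; "opening": finger opening in mm.
Only numpy, scipy, OpenCV 4.12 (cv2) and the standard library are available. Lean on these libraries where they do the work, as an engineer would, in place of code of your own. Each camera call takes 0.05 s, during which the arm holds its last target. There are 200 camera calls.

## Task

The tabbed rubber bung in the middle well of the dry bath is a tight press fit: rock it from side to side while slowly easing it straight out, without jerking it or pulling the spring-held metal block up with it. Stand the bung upright on the white blotting pad and let go; then, holding it by the ends of its tab (the only way it will go in), stand it upright on the floor of the narrow stall of the stopper rack. Never drop the bung or knock it over, and leave the bottles, beaker, vial and spare stopper where they are.

Things in the scene. Friction and masses are not known exactly. Their poses are not given: they have to be found in the camera images.
- bung_mid (a point): Centre (half-way up) of the loose grey rubber bung, 71 mm tall, 60 g; z along its axis (up), x along its tab. From the foot up: round plug 0 to 30 mm, round flange 40 mm across at 30 to 35 mm, then a flat upright tab 46 mm long (x), 20 mm thick (y), 36 mm tall. At the start the plug is in the well, the flange's underside on the block.
- bung_foot (a point): Middle of the underside of the bung's foot (22 mm across), 35.5 mm below its centre. The plug has a bead 27 mm across, 12 to 14 mm above the foot, a 20 mm neck above it, and a short spigot 32 mm across under the flange that centres it in the mouth.
- bath: Beige dry bath, fixed, 190 mm (x) by 150 mm (y), 70 mm tall; origin under its centre. In it an aluminium block with three wells along x: the bung in the middle, its tab along the row; steel caps (28 mm across, 22 mm tall, fixed) 45 mm to either side, off the ends of the tab, so the bung can be gripped here only across the tab's thickness.
- bath_mouth (a point): Mouth of the middle well, at the block's top, 76 mm above the bench. Two spring bars in the bore, on the bath's +y and -y sides, catch the bead: about 11 N a side to pass, over 20 N for a straight pull. Tilting the bung 0.24 rad about its x on a flange edge lifts one side past; tilting it the other way, higher by what was gained, frees the other. From 9 mm up it comes freely.
- block (a joint): How far the metal block with the wells has been pulled up out of the dry bath, m: 0 when seated (start). Springs hold it down; it begins to lift at a pull of about 15 N.
- pad: Flat white square blotting pad, 110 mm by 110 mm, 4 mm thick, fixed; origin under its centre.
- rack: Aluminium stopper rack, fixed: base 130 mm (x) by 75 mm (y), 6 mm thick; two walls 130 mm long, 85 mm tall (from the bench), 4 mm thick form one stall along x, 48 mm wide, open at the ends and top. Origin under the centre. Too narrow for fingers on the flat sides of the tab: hold the tab by its ends, the fingers along the stall.
- stall_floor (a point): Middle of the stall's floor, 6 mm above the bench; x runs along the stall.
- oil0: Bystander: amber sample bottle, 48 mm across, 110 mm tall; origin under its centre.
- oil1: Bystander: amber sample bottle, 48 mm across, 110 mm tall.
- oil2: Bystander: amber sample bottle, 48 mm across, 110 mm tall.
- beaker: Bystander: glass beaker, 60 mm across, 75 mm tall; origin under its centre.
- wash: Bystander: white wash bottle, 56 mm across, 120 mm tall; origin under its centre.
- spare: Bystander: spare round stopper with a knob, 40 mm across, 46 mm tall, standing about 95 mm from the pad's centre; origin under its centre.
- vial: Bystander: glass vial, 28 mm across, 50 mm tall, standing about 115 mm from the rack's centre, off the near end of the stall; origin under its centre.
Mind the look-alikes: they are no part of the job. What is shaped like the part that bears bung_mid but turquoise is not meant. What is shaped like the pad but brown is not meant.

How it is judged (in metres and radians):
On the way, in this order (a step that is already met when the one before it is completed fails the run):
1. the bung is out of the well, its foot above the block (z of bung_foot in the frame of bath_mouth above 0.005 m), for 0.1 s.
2. the bung stands upright on the blotting pad, let go of (z of bung_foot in the frame of pad below 0.009 m and x of bung_foot in the frame of pad between -0.055 and 0.055 m and y of bung_foot in the frame of pad between -0.055 and 0.055 m and angle between bung_mid's own z axis and vertical below 0.15 rad and contact force between the fingers and bung below 0.05 N), for 0.2 s.
At the end, for the whole second after the job is handed in: The bung stands upright (within 7 degrees) and at rest on the floor of the rack's stall, between the two walls (its foot within 55 mm of the middle along the stall), let go of; the metal block is down in the bath (within 3 mm) (x of bung_foot in the frame of stall_floor between -0.055 and 0.055 m and y of bung_foot in the frame of stall_floor between -0.015 and 0.015 m and z of bung_foot in the frame of stall_floor below 0.005 m and angle between bung_mid's own z axis and vertical below 0.12 rad and linear speed of bung below 0.02 m/s and value of joint block below 0.003 m); the robot touches nothing.
It fails at once if the metal block was pulled up more than 5 mm out of the bath (value of joint block above 0.005 m).
It fails at once if the bung was jerked straight up: upright and faster than 0.1 m/s while still less than 8 mm out of its seat (x of bung_foot in the frame of bath_mouth between -0.02 and 0.02 m and y of bung_foot in the frame of bath_mouth between -0.02 and 0.02 m and z of bung_foot in the frame of bath_mouth between -0.04 and -0.022 m and angle between bung_mid's own z axis and vertical below 0.05 rad and linear speed of bung above 0.1 m/s).
It fails at once if the bung was let fall (contact force between the fingers and bung below 0.05 N and linear speed of bung above 0.5 m/s).
It fails at once if the bung was knocked over (angle between bung_mid's own z axis and vertical above 1 rad).
It fails at once if a bystander was pushed more than 30 mm or knocked over (distance of any of oil0, oil1, oil2, beaker, wash, spare, vial from where it was at the start of the episode above 0.03 m or angle between any of oil0, oil1, oil2, beaker, wash, spare, vial's own z axis and vertical above 0.5 rad).
It also fails if it takes over 58 s, if anything falls off the work surface, if the arm or the gripper's body presses on something with over 40 N, if the wrist force passes 120 N, or if a joint passes its speed limit or range.

## Working session

There is one attempt and no reset: what is moved stays moved. The work goes in short steps, Python scripts to look and compute and a tool call to move; the robot and the scene stay as the last step left them, time stands still between calls to the robot, and variables do not carry over. Pictures are saved under pics/ and viewed, about 8 in all and at most 12, crops included, and the job is handed in when it is done.

Besides the shell and the picture viewer there is one more tool, called after "Call:" as name(argument=value, ...), one argument or row to a line, values as JSON. send_rows: Moves the arm, as the interface text tells. Its arguments: {"type":"object","properties":{"increments":{"type":"array","items":{"type":"array"}},"force":{"type":"number"}},"required":["increments"]}

```bash
mkdir -p pics; ls; cat > h.py <<'E'
import sys; sys.path.insert(0,'.')
import numpy as np, cv2
from cell import monitor, vision, arm, finder
def cam(n):
    p=vision.camera_params(n); K=np.array(p["K"])
    if n=="wrist":
        s=monitor.observe(); T=np.eye(4); T[:3,:3]=np.array(s["ee_rot"]); T[:3,3]=s["position"]
        T=T@np.array(p["mount"]); R=T[:3,:3].T; t=-R@T[:3,3]
    else: R=np.array(p["R"]); t=np.array(p["t"]).ravel()
    return K,R,t
def cloud(d,c):
    K,R,t=c; v,u=np.mgrid[:d.shape[0],:d.shape[1]]
    P=np.stack([(u-K[0,2])/K[0,0]*d,(v-K[1,2])/K[1,1]*d,d],-1)
    return (P-t)@R
def atz(rc,z,c):
    K,R,t=c; r=R.T@np.linalg.inv(K)@[rc[1],rc[0],1]; o=-R.T@t
    return o+r*(z-o[2])/r[2]
E
python3 - <<'E'
from h import *
ims=[]
for n in("scene","side"):
    c=cam(n); im,d=vision.capture(n); ims.append(im); P=cloud(d,c)
    cv2.imwrite(f"pics/{n}1.png",im[:,:,::-1])
    for o,z in(("bung_mid",None),("bath_mouth",76),("pad",0),("rack",0),("stall_floor",6),("vial",0),("spare",0)):
        for m in finder.mark_of(o,n)[:2]:
            print(n,o,round(m["conf"],2),np.round(m["location"]),np.round(atz(m["location"],76 if z is None else z,c)))
    np.save(f"{n}.npy",P)
E
```

```text
pics
scene bung_mid 0.68 [208. 237.] [521. -46.  76.]
scene bung_mid 0.42 [195. 267.] [532.  69.  76.]
scene bath_mouth 0.86 [210. 239.] [533. -46.  76.]
scene pad 0.86 [167. 266.] [346. 202.   0.]
scene pad 0.85 [132. 290.] [228. 414.   0.]
scene rack 0.72 [264. 170.] [ 536. -315.    0.]
scene rack 0.28 [223. 238.] [521. -48.   0.]
scene stall_floor 0.85 [263. 171.] [ 541. -311.    6.]
scene vial 0.58 [242. 142.] [ 404. -348.    0.]
scene spare 0.48 [218. 326.] [680. 212.   0.]
side bung_mid 0.77 [207. 238.] [485. 124.  76.]
side bung_mid 0.67 [166. 262.] [530. -47.  76.]
side bath_mouth 0.75 [166. 265.] [523. -53.  76.]
side pad 0.76 [360. 258.] [223. 393.   0.]
side pad 0.74 [265. 183.] [521. 316.   0.]
side rack 0.86 [142. 303.] [ 535. -300.    0.]
side stall_floor 0.71 [266. 184.] [514. 318.   6.]
side stall_floor 0.62 [142. 307.] [ 517. -298.    6.]
side spare 0.46 [288. 210.] [420. 324.   0.]
```

```bash
python3 - <<'E'
import cv2,numpy as np
a=cv2.imread("pics/scene1.png");b=cv2.imread("pics/side1.png")
cv2.imwrite("pics/both.png",np.vstack([a[90:330,60:400],b[90:384,80:420]]) if 0 else cv2.resize(np.hstack([a,b]),(800,300)))
cv2.imwrite("pics/s1.png",cv2.resize(a[100:310,100:380],(800,600)))
cv2.imwrite("pics/s2.png",cv2.resize(b[100:384,120:400],None,fx=2,fy=2))
E
```

```text
(no output)
```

View pics/s1.png

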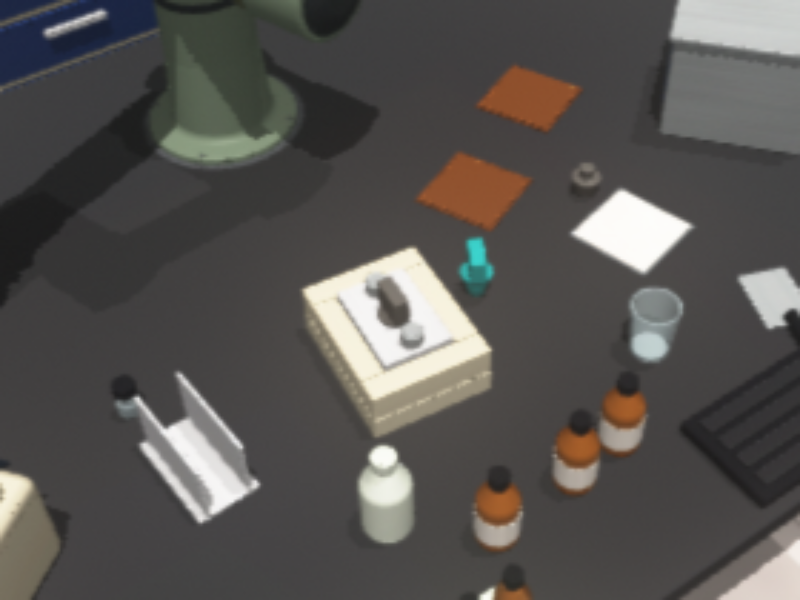

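View pics/s2.png

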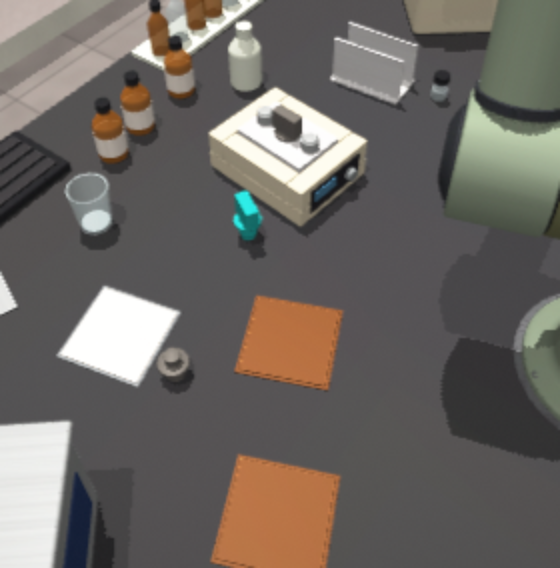

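The bung sits in the bath (scene crop 395,300), with the steel caps off its tab ends. The white pad is at scene crop (632,230), with the spare near it. The rack is at (197,450), with the vial at (125,395). Next I'll measure poses from the depth clouds.

```bash
python3 - <<'E'
from h import *
def rect(xy):
    (c,s,a)=cv2.minAreaRect(xy.astype(np.float32)); return np.round(c,1),np.round(s,1),round(a,1)
for n in("scene","side"):
    P=np.load(n+".npy"); im=cv2.imread(f"pics/{n}1.png").astype(int)
    def sel(cx,cy,r,z0,z1,extra=True):
        return (np.hypot(P[...,0]-cx,P[...,1]-cy)<r)&(P[...,2]>z0)&(P[...,2]<z1)&extra
    m=sel(525,-48,140,60,73.5); print(n,"bathtop",rect(P[m][:,:2]), np.median(P[m][:,2]))
    m=sel(525,-48,30,95,125); print(" tab",m.sum(),rect(P[m][:,:2]),np.round(P[m].mean(0)),np.percentile(P[m][:,2],95))
    m=sel(538,-305,100,55,95); print(" rackwalls",m.sum(),rect(P[m][:,:2]),np.percentile(P[m][:,2],95))
    m=sel(538,-305,100,-5,95,im.min(2)>90);print(" rackall",rect(P[m][:,:2]))
    m=sel(520,310,120,-8,15,im.min(2)>120); print(" pad",m.sum(),rect(P[m][:,:2]),np.median(P[m][:,2]))
    m=sel(430,320,60,15,60); print(" spare",m.sum(),P[m].mean(0) if m.any() else 0)
    m=sel(404,-348,45,15,60); print(" vial",m.sum(),P[m].mean(0) if m.any() else 0)
    m=sel(480,90,80,15,90)&(im[...,0]-im[...,2]>50); print(" turq",m.sum(),P[m].mean(0) if m.any() else 0)
    for name,cx,cy in(("wash",640,-150),):
        m=sel(cx,cy,100,75,130);print(name,m.sum(),P[m].mean(0) if m.any() else 0)
E
```

```text
scene bathtop (array([533.8, -18.8]), array([213.3, 194.9]), 82.8) 69.61421220393724
 tab 108 (array([524.9, -48.6]), array([20.6, 57.9]), 83.8) [534. -52. 112.] 120.07370752498784
 rackwalls 272 (array([ 536.9, -314.8]), array([131.1,  57.7]), 4.6) 86.71427395342238
 rackall (array([ 522.3, -307.7]), array([158.9,  94.6]), 4.1)
 pad 699 (array([531.5, 314.7]), array([124.4, 148.3]), 18.5) 3.6653240111699077
 spare 74 [437.63832889 319.87295156  32.43229853]
 vial 96 [ 423.53030063 -344.43806364   40.19420859]
 turq 117 [502.44786631  88.24744712  57.5466269 ]
wash 260 [ 694.97562669 -169.04683365   95.36384185]
side bathtop (array([530.1, -17.7]), array([213.8, 192.1]), 83.6) 68.00200220623938
 tab 140 (array([526.4, -46.1]), array([22.1, 45.6]), 80.1) [524. -44. 109.] 115.86312609406433
 rackwalls 513 (array([ 532.3, -312.8]), array([129.1,  65.5]), 5.4) 83.09013129308526
 rackall (array([ 536.7, -312.7]), array([156.1, 104.3]), 20.2)
 pad 1807 (array([529. , 323.1]), array([122.7, 121.9]), 14.8) 1.946425130372972
 spare 194 [427.57527252 327.57542532  31.89730921]
 vial 93 [ 413.73580398 -336.08898678   35.6352209 ]
 turq 209 [489.84407049 100.8986033   54.27890434]
wash 172 [ 704.76007242 -172.73504256   94.29093205]
```

```bash
python3 - <<'E'
from h import *
s=monitor.observe(); print(s["clock"],np.round(s["ee_rot"],3),s["opening"],s["force"]); print(np.round(vision.camera_params("wrist")["mount"],3), vision.camera_params("wrist")["K"])
E
```

```text
0.8 [[ 0.     0.442 -0.897]
 [-0.    -0.897 -0.442]
 [-1.     0.    -0.   ]] 85.45573130918373 [ 0.1275685   0.51980958 -0.69440475]
[[ 1.00000e-03 -2.98000e-01  9.55000e-01 -1.23243e+02]
 [ 1.00000e+00 -0.00000e+00 -1.00000e-03 -6.61000e-01]
 [ 1.00000e-03  9.55000e-01  2.98000e-01 -7.77540e+01]
 [ 0.00000e+00  0.00000e+00  0.00000e+00  1.00000e+00]] [[321.4568077    0.         256.93206226]
 [  0.         321.4568077  192.56808364]
 [  0.           0.           1.        ]]
```

Call:
send_rows(
  increments=[
    [[30,24,8],[0,0,0.14],85],
    [[30,24,8],[0,0,0.14],85],
    [[30,24,8],[0,0,0.14],85],
    [[30,24,6],[0,0,0.14],85],
    [[30,24,0],[0,0,0.14],85],
    [[30,24,0],[0,0,0.14],85],
    [[30,24,0],[0,0,0.14],85],
    [[30,24,0],[0,0,0.14],85],
    [[0,0,0],[0,0,0.08],85],
    [[0,0,0],[0,0,0],85],
  ],
)

```text
clock: 1.8
position: [483.9, -300.4, 280.1]
ee_rot: [[-0.0, 0.996, 0.089], [-0.0, 0.089, -0.996], [-1.0, -0.0, -0.0]]
force: [-0.6, -0.4, 0.3]
opening: 84.7
```

```bash
cat >> h.py <<'E'
def look(name):
    c=cam("wrist"); im,d=vision.capture("wrist"); P=cloud(d,c)
    cv2.imwrite(f"pics/{name}.png",im[:,:,::-1]); np.savez(name,P=P,K=c[0],R=c[1],t=c[2])
    return im,d,P,c
def state():
    s=monitor.observe(); R=np.array(s["ee_rot"]); print("t",s["clock"],np.round(s["position"],1),"yaw",np.round(np.degrees(np.arctan2(R[1,1],R[0,1])),2),"x",np.round(R[:,0],3),"F",np.round(s["force"],1),"op",round(s["opening"],1),"q",np.round(s["qpos"],2))
def rect(xy):
    (c,s,a)=cv2.minAreaRect(xy.astype(np.float32)); return np.round(c,1),np.round(s,1),round(a,1)
E
python3 - <<'E'
from h import *
state(); im,d,P,c=look("w1")
for o,z in(("stall_floor",6),("rack",0),("vial",0)):
    for m in finder.mark_of(o,"wrist")[:2]: print(o,m["conf"],m["location"],np.round(atz(m["location"],z,c),1))
m=(np.hypot(P[...,0]-535,P[...,1]+313)<100)&(P[...,2]>60)&(P[...,2]<95)
print(m.sum(),rect(P[m][:,:2]),np.percentile(P[m][:,2],[50,95]))
E
```

```text
t 1.8 [ 483.9 -300.4  280.1] yaw 5.1 x [-0. -0. -1.] F [-0.6 -0.4  0.3] op 84.7 q [-0.69  0.35 -0.09  1.14 -0.    0.8 ]
stall_floor 0.76 [171.8, 291.6] [ 530.4 -315.1    6. ]
rack 0.81 [171.1, 296.7] [ 537.7 -315.     0. ]
vial 0.94 [179.8, 208.4] [ 424.9 -336.7    0. ]
2334 (array([ 534.7, -313. ]), array([129.7,  56.7]), 4.0) [80.05537698 85.23367475]
```

View pics/w1.png

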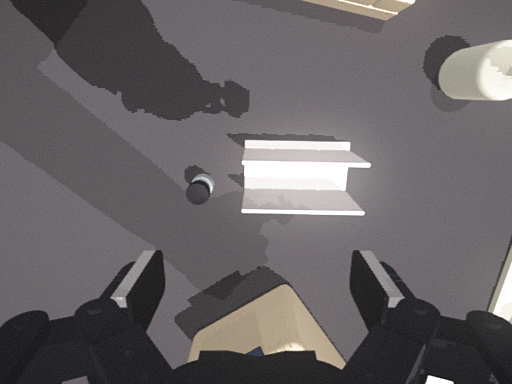

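The rack is centred in the wrist view (305,175) with its stall along image x, the vial is at (200,190), and a beige box lies below at (270,320). Next is the bath.

Call:
send_rows(
  increments=[
    [[0,40,3],[0,0,0.14],85],
    [[0,40,3],[0,0,0.14],85],
    [[0,40,3],[0,0,0.14],85],
    [[4,40,3],[0,0,0.14],85],
    [[8,40,0],[0,0,0.14],85],
    [[8,40,0],[0,0,0.14],85],
    [[8,14,0],[0,0,0.14],85],
    [[8,0,0],[0,0,0.14],85],
    [[6,0,0],[0,0,0.14],85],
    [[0,0,0],[0,0,0.08],85],
    [[0,0,0],[0,0,0],85],
  ],
)

```text
clock: 3.1
position: [525.0, -48.1, 292.3]
ee_rot: [[0.0, 0.145, 0.989], [-0.0, 0.989, -0.145], [-1.0, -0.0, 0.0]]
force: [0.7, 0.8, 0.1]
opening: 84.9
```

```bash
python3 - <<'E'
from h import *
P=np.load("w1.npz")["P"]
m=(P[...,1]<-380)&(P[...,2]>15)&(P[...,2]<200)&(P[...,0]>450); print("box",m.sum(),P[m].min(0),P[m].max(0))
m=(np.hypot(P[...,0]-535,P[...,1]+313)<100)&(P[...,2]>80)&(P[...,2]<92); Q=P[m]
for s in(1,-1):
    q=Q[(Q[:,1]+313-(Q[:,0]-535)*.075)*s>0][:,:2].astype(np.float32); l=cv2.fitLine(q,cv2.DIST_HUBER,0,.01,.01).ravel(); print("wall",q.mean(0),np.degrees(np.arctan2(l[1],l[0])), len(q))
state(); im,d,P,c=look("w2")
for o,z in(("bung_mid",76+5+0),("bath_mouth",76)):
    for m in finder.mark_of(o,"wrist")[:2]: print(o,m["conf"],m["location"],np.round(atz(m["location"],z,c),1))
r=np.hypot(P[...,0]-526,P[...,1]+47)
m=(r<35)&(P[...,2]>105)&(P[...,2]<130); print("tab",m.sum(),rect(P[m][:,:2]),np.percentile(P[m][:,2],[5,50,95]))
m=(r<140)&(P[...,2]>60)&(P[...,2]<90); print("bath",m.sum(),rect(P[m][:,:2]),np.percentile(P[m][:,2],[5,50,95]))
E
```

```text
box 5531 [ 450.0079889  -623.33695562   15.01255181] [ 872.02168691 -475.21399633  126.45440221]
wall [ 532.5867  -286.72833] 4.0070486 591
wall [ 535.62415 -338.36798] 3.78528 579
t 3.1 [525.  -48.1 292.3] yaw 81.64 x [ 0. -0. -1.] F [0.7 0.8 0.1] op 84.9 q [-0.23  0.26 -0.18  1.14 -0.   -0.09]
bung_mid 0.96 [118.1, 376.4] [493.4  81.2  81. ]
bung_mid 0.74 [167.1, 256.2] [525.9 -47.2  81. ]
bath_mouth 0.83 [166.6, 255.0] [526.3 -48.6  76. ]
tab 956 (array([529. , -47.6]), array([20. , 45.1]), 83.6) [113.92595126 116.37178492 117.5789059 ]
bath 20872 (array([533.2, -16.4]), array([213.2, 190. ]), 83.1) [68.03354838 70.04568404 76.55089419]
```

View pics/w2.png

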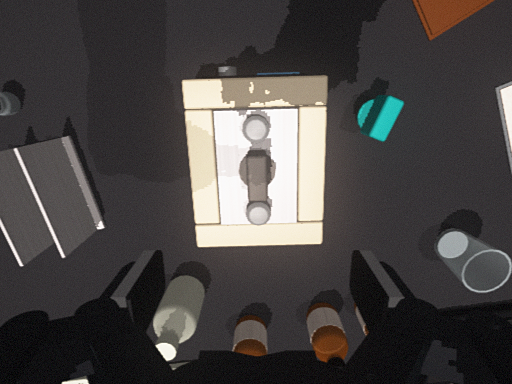

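```bash
python3 - <<'E'
from h import *
P=np.load("w2.npz")["P"]
a=np.radians(-7); u=np.array([np.cos(a),np.sin(a)]); v=np.array([-u[1],u[0]])
L=np.stack([(P[...,:2]-[527,-48])@u,(P[...,:2]-[527,-48])@v],-1)
z=P[...,2]
for n,m in(("tab",(abs(L[...,0])<28)&(abs(L[...,1])<20)&(z>112)&(z<125)),("cap+",(abs(L[...,0]-45)<25)&(abs(L[...,1])<25)&(z>95)&(z<103)),("cap-",(abs(L[...,0]+45)<25)&(abs(L[...,1])<25)&(z>95)&(z<103))):
    q=L[m]; print(n,m.sum(),"range",np.percentile(q,[1,99],axis=0).round(1),rect(q),"meanxy",P[m].mean(0).round(1))
q=L[(abs(L[...,0])<130)&(abs(L[...,1])<82)&(z>60)&(z<90)]; print(rect(q))
E
```

```text
tab 935 range [[-20.4  -9. ]
 [ 23.8  10.3]] (array([1.9, 0.7]), array([45.1, 19.9]), 0.7) meanxy [528.1 -47.4 116.3]
cap+ 311 range [[37.  -9.4]
 [58.1 11.9]] (array([47.4,  0.7]), array([21.8, 22.1]), 52.4) meanxy [573.6 -52.8  96.7]
cap- 422 range [[-52.4 -10. ]
 [-20.3  10.4]] (array([-36.7,  -0. ]), array([22.7, 33.3]), 90.0) meanxy [485.9 -42.5  96.8]
(array([2.5, 0.7]), array([190. , 150.3]), 0.2)
```

Call:
send_rows(
  increments=[
    [[4,0.6,-35],[0,0,0.027],60],
    [[0,0,-40],[0,0,0],50],
    [[0,0,-40],[0,0,0],45],
    [[0,0,-40],[0,0,0],45],
    [[0,0,-25],[0,0,0],45],
    [[0,0,-9.3],[0,0,0],45],
    [[0,0,0],[0,0,0],45],
  ],
  force=80,
)

```text
clock: 3.95
position: [528.2, -46.8, 102.1]
ee_rot: [[-0.002, 0.118, 0.993], [0.001, 0.993, -0.118], [-1.0, 0.0, -0.002]]
force: [0.6, -0.4, -0.1]
opening: 45.0
```

```bash
python3 - <<'E'
from h import *
state(); im,d,P,c=look("w3")
E
```

```text
t 3.95 [528.2 -46.8 102.1] yaw 83.24 x [-0.002  0.001 -1.   ] F [ 0.6 -0.4 -0.1] op 45.0 q [-0.23  0.44 -0.44  0.69 -0.   -0.11]
```

View pics/w3.png

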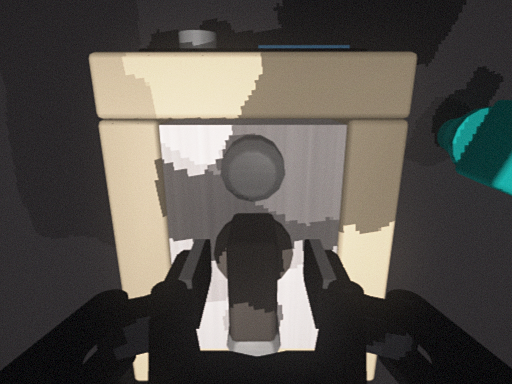

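The tab lies between the pads (mid col ~254 against ~257 for the jaws), and the tips are above the flange. I'll close with a 1 mm correction.

Call:
send_rows(
  increments=[
    [[0.5,-1,0.5],[0,0,0],35],
    [[0,0,0],[0,0,0],10],
    [[0,0,0],[0,0,0],10],
    [[0,0,0],[0,0,0],10],
    [[0,0,0],[0,0,0],10],
    [[0,0,0],[0,0,0],10],
  ],
  force=80,
)

```text
clock: 4.6
position: [531.0, -48.2, 105.3]
ee_rot: [[0.003, 0.117, 0.993], [-0.001, 0.993, -0.117], [-1.0, -0.001, 0.004]]
force: [-1.0, 0.3, 6.1]
opening: 18.5
```

```bash
python3 -c "
from h import *
state()"
```

```text
t 4.6 [531.  -48.2 105.3] yaw 83.3 x [ 0.003 -0.001 -1.   ] F [-1.   0.3  6.1] op 18.5 q [-0.23  0.44 -0.44  0.69 -0.   -0.11]
```

Call:
send_rows(
  increments=[
    [[0,0,1.5],[0,0,0],10],
    [[0.1,0.9,0.6],[-0.031,0.0036,0],10],
    [[0.1,0.9,0.6],[-0.031,0.0036,0],10],
    [[0.1,0.9,0.5],[-0.031,0.0036,0],10],
    [[0.1,0.9,0.5],[-0.031,0.0036,0],10],
    [[0.1,0.9,0.5],[-0.031,0.0036,0],10],
    [[0.1,0.9,0.5],[-0.031,0.0036,0],10],
    [[0.1,0.9,0.5],[-0.031,0.0036,0],10],
    [[0.1,0.9,0.4],[-0.031,0.0036,0],10],
    [[0,0,0],[0,0,0],10],
    [[0,0,0],[0,0,0],10],
  ],
)

```text
clock: 5.7
position: [531.0, -38.9, 109.3]
ee_rot: [[-0.027, 0.112, 0.993], [-0.241, 0.964, -0.115], [-0.97, -0.243, 0.001]]
force: [0.8, 7.0, 2.6]
opening: 18.5
```

```bash
python3 -c "
from h import *
state(); print(np.round(monitor.observe()['moment'],2), monitor.observe()['ee_rot'])"
```

```text
t 5.7 [531.  -38.9 109.3] yaw 83.37 x [-0.027 -0.241 -0.97 ] F [0.8 7.  2.6] op 18.5 q [-0.08  0.46 -0.42  0.7  -0.25  0.03]
[ 1.72 -0.23 -0.07] [[-0.02681465  0.1119862   0.99334791]
 [-0.24137538  0.96357637 -0.11514562]
 [-0.97006129 -0.24285732  0.00119275]]
```

```bash
python3 - <<'E'
from h import *
im,d,P,c=look("w4"); im2,_=vision.capture("side")
a=cv2.resize(im[:,:,::-1][150:384,120:400],(480,400)); b=cv2.resize(im2[:,:,::-1][125:215,215:305],(400,400))
cv2.imwrite("pics/c4.png",np.hstack([a,b])[:, :800])
E
```

```text
(no output)
```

View pics/c4.png

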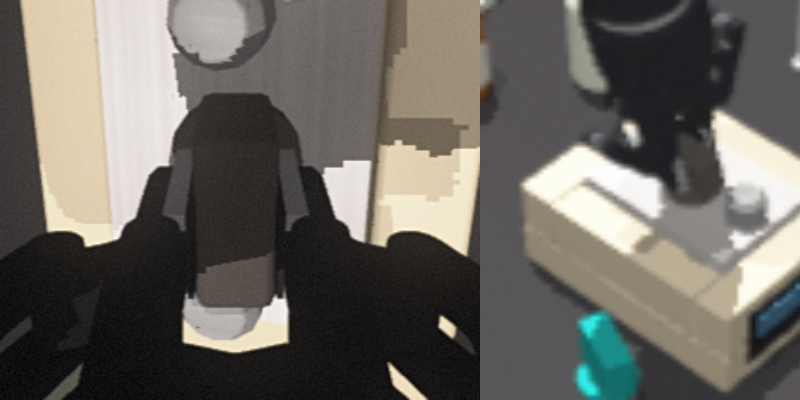

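Wrist view (left half) shows the tab clamped squarely with the flange tilted along with the gripper. Now the opposite tilt, higher.

Call:
send_rows(
  increments=[
    [[-0.1,-0.9,0.4],[0.031,-0.0036,0],10],
    [[-0.1,-0.9,0.4],[0.031,-0.0036,0],10],
    [[-0.1,-0.9,0.4],[0.031,-0.0036,0],10],
    [[-0.1,-0.9,0.4],[0.031,-0.0036,0],10],
    [[-0.1,-0.9,0.4],[0.031,-0.0036,0],10],
    [[-0.1,-0.9,0.4],[0.031,-0.0036,0],10],
    [[-0.1,-0.9,0.4],[0.031,-0.0036,0],10],
    [[-0.1,-0.9,0.4],[0.031,-0.0036,0],10],
    [[0,0,0],[0,0,0],10],
  ],
)

```text
clock: 6.7
position: [529.6, -49.1, 112.6]
ee_rot: [[0.0, 0.119, 0.993], [-0.0, 0.993, -0.119], [-1.0, -0.0, 0.0]]
force: [0.4, 0.5, 0.5]
opening: 18.9
```

Call:
send_rows(
  increments=[
    [[-0.1,-0.9,0.4],[0.031,-0.0036,0],10],
    [[-0.1,-0.9,0.4],[0.031,-0.0036,0],10],
    [[-0.1,-0.9,0.4],[0.031,-0.0036,0],10],
    [[-0.1,-0.9,0.4],[0.031,-0.0036,0],10],
    [[-0.1,-0.9,0.4],[0.031,-0.0036,0],10],
    [[-0.1,-0.9,0.4],[0.031,-0.0036,0],10],
    [[-0.1,-0.9,0.4],[0.031,-0.0036,0],10],
    [[-0.1,-0.9,0.4],[0.031,-0.0036,0],10],
    [[0,0,0],[0,0,0],10],
    [[0,0,0],[0,0,0],10],
  ],
)

```text
clock: 7.7
position: [528.5, -58.6, 115.0]
ee_rot: [[0.027, 0.115, 0.993], [0.237, 0.964, -0.118], [-0.971, 0.239, -0.001]]
force: [-1.9, -6.9, -2.2]
opening: 18.8
```

```bash
python3 -c "
from h import *
state(); print(np.round(monitor.observe()['moment'],2))"
```

```text
t 7.7 [528.5 -58.6 115. ] yaw 83.19 x [ 0.027  0.237 -0.971] F [-1.9 -6.9 -2.2] op 18.8 q [-0.38  0.45 -0.4   0.78  0.23 -0.26]
[-2.36  0.35  0.05]
```

Call:
send_rows(
  increments=[
    [[0,0,0.5],[0,0,0],10],
    [[0,0,0.5],[0,0,0],10],
    [[0,0,0.5],[0,0,0],10],
    [[0,0,0.5],[0,0,0],10],
    [[0,0,0],[0,0,0],10],
  ],
)

```text
clock: 8.2
position: [528.2, -58.9, 116.7]
ee_rot: [[0.026, 0.115, 0.993], [0.236, 0.965, -0.118], [-0.971, 0.237, -0.002]]
force: [-1.3, -8.2, -2.9]
opening: 18.7
```

Call:
send_rows(
  increments=[
    [[0.1,0.9,0.1],[-0.031,0.0036,0],10],
    [[0.1,0.9,0.1],[-0.031,0.0036,0],10],
    [[0.1,0.9,0.1],[-0.031,0.0036,0],10],
    [[0.1,0.9,0.1],[-0.031,0.0036,0],10],
    [[0.1,0.9,0.1],[-0.031,0.0036,0],10],
    [[0.1,0.9,0.1],[-0.031,0.0036,0],10],
    [[0.1,0.9,0.1],[-0.031,0.0036,0],10],
    [[0.1,0.9,0.1],[-0.031,0.0036,0],10],
    [[0,0,0],[0,0,0],10],
  ],
)

```text
clock: 9.1
position: [529.7, -48.2, 118.7]
ee_rot: [[0.0, 0.116, 0.993], [-0.003, 0.993, -0.116], [-1.0, -0.003, 0.001]]
force: [-0.2, -2.8, 1.0]
opening: 19.2
```

Call:
send_rows(
  increments=[
    [[0,0,0.5],[0,0,0],10],
    [[0,0,0.5],[0,0,0],10],
    [[0,0,0.5],[0,0,0],10],
    [[0,0,0.5],[0,0,0],10],
  ],
)

```text
clock: 9.5
position: [529.3, -48.1, 120.1]
ee_rot: [[-0.001, 0.117, 0.993], [-0.0, 0.993, -0.117], [-1.0, -0.0, -0.001]]
force: [-0.4, -2.5, -1.9]
opening: 19.0
```

Call:
send_rows(
  increments=[
    [[0,0,1],[0,0,0],10],
    [[0,0,2],[0,0,0],10],
    [[0,0,4],[0,0,0],10],
    [[0,0,6],[0,0,0],10],
    [[0,0,8],[0,0,0],10],
    [[0,0,10],[0,0,0],10],
    [[0,0,10],[0,0,0],10],
    [[0,0,10],[0,0,0],10],
    [[0,0,10],[0,0,0],10],
    [[0,0,10],[0,0,0],10],
    [[0,0,5],[0,0,0],10],
    [[0,0,0],[0,0,0],10],
  ],
)

```text
clock: 10.7
position: [530.1, -47.9, 197.2]
ee_rot: [[0.002, 0.117, 0.993], [-0.0, 0.993, -0.117], [-1.0, -0.0, 0.002]]
force: [-0.3, 0.2, 0.3]
opening: 19.1
```

```bash
python3 - <<'E'
from h import *
state(); im,d=vision.capture("scene"); im2,d2=vision.capture("side")
cv2.imwrite("pics/c5.png",np.hstack([cv2.resize(im[130:260,180:310,::-1],(400,400)),cv2.resize(im2[80:210,200:330,::-1],(400,400))]))
for n in("scene","side"):
    P=np.load(n+".npy"); im=cv2.imread(f"pics/{n}1.png").astype(int)
    m=(P[...,1]>230)&(P[...,1]<420)&(abs(P[...,0]-530)<90)&(abs(P[...,2])<12)&(im.min(2)>140)
    k,l,st,ce=cv2.connectedComponentsWithStats(m.astype(np.uint8)); i=1+st[1:,4].argmax(); q=P[l==i]
    print(n,rect(q[:,:2]),q.mean(0))
E
```

```text
t 10.7 [530.1 -47.9 197.2] yaw 83.31 x [ 0.002 -0.    -1.   ] F [-0.3  0.2  0.3] op 19.1 q [-0.23  0.33 -0.32  0.91 -0.   -0.11]
scene (array([526.2, 325.1]), array([118.2, 124. ]), 14.0) [529.54084903 321.62592383   3.68872043]
side (array([527.8, 322.9]), array([119.6, 121.6]), 14.7) [525.08550449 326.81034722   1.975583  ]
```

View pics/c5.png

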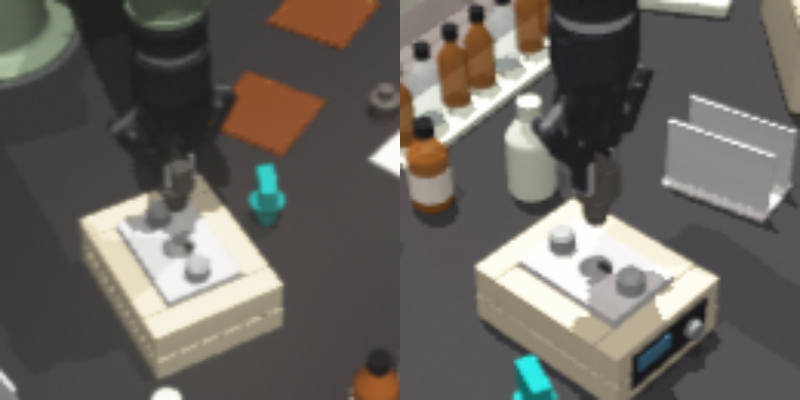

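The bung is out and held, and the block is seated (empty mouth visible). Carrying it to the white pad.

Call:
send_rows(
  increments=[
    [[0,15,0],[0,0,0],10],
    [[1,35,0],[0,0,0],10],
    [[1,40,0],[0,0,0],10],
    [[1,40,0],[0,0,0],10],
    [[1,40,0],[0,0,0],10],
    [[1,40,0],[0,0,0],10],
    [[1,40,0],[0,0,0],10],
    [[1,40,0],[0,0,0],10],
    [[1,40,0],[0,0,0],10],
    [[1,30,0],[0,0,0],10],
    [[1,12,0],[0,0,0],10],
    [[0,0,0],[0,0,0],10],
  ],
)

```text
clock: 12.0
position: [538.7, 326.0, 195.5]
ee_rot: [[-0.001, 0.114, 0.994], [-0.0, 0.994, -0.114], [-1.0, -0.0, -0.001]]
force: [-0.3, 0.2, -1.0]
opening: 18.9
```

Call:
send_rows(
  increments=[
    [[0,0,-15],[0,0,0],10],
    [[0,0,-30],[0,0,0],10],
    [[0,0,-30],[0,0,0],10],
    [[0,0,-25],[0,0,0],10],
    [[0,0,-15],[0,0,0],10],
    [[0,0,-7],[0,0,0],10],
    [[0,0,0],[0,0,0],10],
    [[0,0,0],[0,0,0],10],
  ],
)

```text
clock: 12.8
position: [540.2, 323.8, 75.1]
ee_rot: [[0.001, 0.117, 0.993], [0.0, 0.993, -0.117], [-1.0, 0.0, 0.001]]
force: [-0.0, -0.5, -0.6]
opening: 18.9
```

```bash
python3 - <<'E'
from h import *
state(); im,d,P,c=look("w6"); im2,d2=vision.capture("side")
cv2.imwrite("pics/c6.png",np.hstack([cv2.resize(im[:,:,::-1],(400,300)),cv2.resize(im2[190:340,110:310,::-1],(400,300))]))
E
```

```text
t 12.8 [540.2 323.8  75.1] yaw 83.26 x [ 0.001  0.    -1.   ] F [-0.  -0.5 -0.6] op 18.9 q [ 0.42  0.63 -0.19  0.76 -0.    0.54]
```

View pics/c6.png

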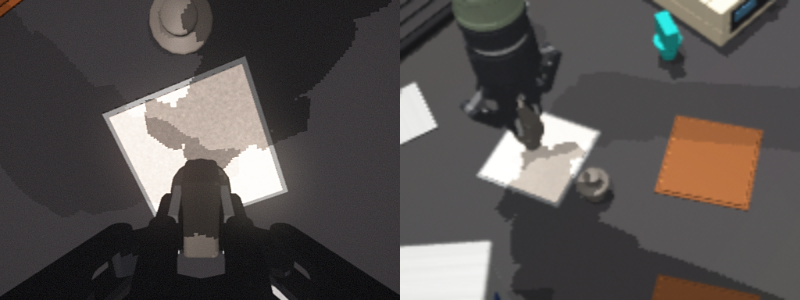

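```bash
python3 - <<'E'
from h import *
f=np.load("w6.npz"); c=(f["K"],f["R"],f["t"])
q=[atz((r*1.28,u*1.28),4,c)[:2] for u,r in((104,115),(245,58),(287,190))]
print(np.round(q),(q[0]+q[2])/2,np.linalg.norm(q[0]-q[1]),np.linalg.norm(q[2]-q[1]))
E
```

```text
[[488. 256.]
 [460. 367.]
 [570. 396.]] [528.99748982 326.01237715] 115.01334203892891 113.69396536521582
```

Call:
send_rows(
  increments=[
    [[0,0,-4],[0,0,0],10],
    [[0,0,-3],[0,0,0],10],
    [[0,0,-2],[0,0,0],10],
    [[0,0,0],[0,0,0],10],
    [[0,0,0],[0,0,0],10],
  ],
)

```text
clock: 13.4
position: [539.5, 324.2, 65.2]
ee_rot: [[-0.0, 0.116, 0.993], [-0.0, 0.993, -0.116], [-1.0, -0.0, -0.0]]
force: [-0.5, -0.4, -0.2]
opening: 18.8
```

Call:
send_rows(
  increments=[
    [[0,0,-1],[0,0,0],10],
    [[0,0,-1],[0,0,0],10],
    [[0,0,0],[0,0,0],10],
  ],
)

```text
clock: 13.7
position: [539.7, 324.3, 63.4]
ee_rot: [[0.0, 0.117, 0.993], [0.0, 0.993, -0.117], [-1.0, 0.0, 0.0]]
force: [0.2, -0.2, -0.2]
opening: 18.7
```

Call:
send_rows(
  increments=[
    [[0,0,-1],[0,0,0],10],
    [[0,0,-1],[0,0,0],10],
    [[0,0,0],[0,0,0],10],
  ],
)

```text
clock: 14.0
position: [539.9, 324.3, 63.4]
ee_rot: [[0.001, 0.116, 0.993], [0.0, 0.993, -0.116], [-1.0, 0.0, 0.001]]
force: [-2.7, -1.8, 14.0]
opening: 18.7
```

Firm contact with the pad at z≈63.4. I'll back off the pressure and release.

Call:
send_rows(
  increments=[
    [[0,0,-0.0],[0,0,0],10],
    [[0,0,1.6],[0,0,0],10],
    [[0,0,0],[0,0,0],10],
  ],
  force=20,
)

```text
clock: 14.3
position: [539.9, 324.4, 63.4]
ee_rot: [[0.001, 0.117, 0.993], [0.0, 0.993, -0.117], [-1.0, 0.0, 0.001]]
force: [-0.9, -0.6, 6.1]
opening: 18.9
```

Call:
send_rows(
  increments=[
    [[0,0,0],[0,0,0],22],
    [[0,0,0],[0,0,0],26],
    [[0,0,0],[0,0,0],32],
    [[0,0,0],[0,0,0],40],
    [[0,0,0],[0,0,0],44],
    [[0,0,0],[0,0,0],44],
  ],
)

```text
clock: 14.9
position: [539.6, 324.2, 62.8]
ee_rot: [[-0.0, 0.117, 0.993], [-0.0, 0.993, -0.117], [-1.0, -0.0, -0.0]]
force: [-0.1, -0.2, 0.0]
opening: 44.3
```

Call:
send_rows(
  increments=[
    [[0,0,10],[0,0,0],44],
    [[0,0,25],[0,0,0],44],
    [[0,0,40],[0,0,0],50],
    [[0,0,40],[0,0,-0.14],85],
    [[0,0,30],[0,0,-0.14],85],
    [[0,0,0],[0,0,-0.14],85],
    [[0,0,0],[0,0,-0.14],85],
    [[0,0,0],[0,0,-0.14],85],
    [[0,0,0],[0,0,-0.14],85],
    [[0,0,0],[0,0,-0.14],85],
    [[0,0,0],[0,0,-0.14],85],
    [[0,0,0],[0,0,-0.14],85],
  ],
)

```text
clock: 16.1
position: [539.6, 324.2, 208.8]
ee_rot: [[0.001, 0.982, 0.187], [0.0, 0.187, -0.982], [-1.0, 0.001, -0.0]]
force: [-0.0, -0.0, -0.3]
opening: 85.0
```

Call:
send_rows(
  increments=[
    [[0,0,0],[0,0,-0.14],85],
    [[0,0,0],[0,0,-0.14],85],
    [[0,0,0],[0,0,-0.03],85],
    [[0,0,0],[0,0,0],85],
  ],
)

```text
clock: 16.5
position: [539.7, 324.3, 208.5]
ee_rot: [[0.001, 0.994, -0.114], [0.0, -0.114, -0.994], [-1.0, 0.0, -0.0]]
force: [-1.2, -0.3, 0.4]
opening: 84.9
```

```bash
python3 - <<'E'
from h import *
state(); im,d,P,c=look("w7")
for m in finder.mark_of("bung_mid","wrist")[:2]: print(m["conf"],m["location"],np.round(atz(m["location"],39.5,c),1))
r=np.hypot(P[...,0]-540,P[...,1]-324)
m=(r<45)&(P[...,2]>62)&(P[...,2]<90); print("tab",m.sum(),rect(P[m][:,:2]),np.percentile(P[m][:,2],[5,50,95]))
m=(r<45)&(P[...,2]>15)&(P[...,2]<90); print("all",m.sum(),rect(P[m][:,:2]))
E
```

```text
t 16.5 [539.7 324.3 208.5] yaw -6.53 x [ 0.001  0.    -1.   ] F [-1.2 -0.3  0.4] op 84.9 q [ 0.42  0.5  -0.03  1.04  0.    2.11]
0.65 [175.8, 257.0] [541.  327.2  39.5]
tab 1372 (array([538.3, 326.3]), array([20.9, 45.8]), 82.8) [67.11568177 74.1979391  75.42094988]
all 1961 (array([538.7, 331. ]), array([30.3, 45.8]), 84.1)
```

View pics/w7.png

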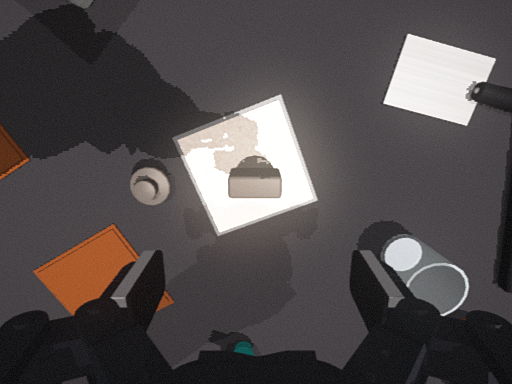

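The bung stands upright on the pad (255,182), tab along image x, between the open jaws' axis, with the spare at (150,187) clear. Descending to grip the tab ends.

Call:
send_rows(
  increments=[
    [[-0.5,0.7,-25],[0,0,0],85],
    [[0,0,-40],[0,0,0],85],
    [[0,0,-40],[0,0,0],85],
    [[0,0,-25],[0,0,0],85],
    [[0,0,-14],[0,0,0],80],
    [[0,0,0],[0,0,0],70],
    [[0,0,0],[0,0,0],62],
    [[0,0,0],[0,0,0],56],
    [[0,0,0],[0,0,0],52],
    [[0,0,0],[0,0,0],50],
  ],
  force=20,
)

```text
clock: 17.6
position: [539.8, 325.3, 65.1]
ee_rot: [[0.002, 0.993, -0.116], [0.001, -0.116, -0.993], [-1.0, 0.002, -0.001]]
force: [-0.2, 0.7, -0.4]
opening: 49.8
```

Call:
send_rows(
  increments=[
    [[0,0,0],[0,0,0],48],
    [[0,0,0],[0,0,0],47],
    [[0,0,0],[0,0,0],46],
    [[0,0,0],[0,0,0],45],
    [[0,0,0],[0,0,0],42],
    [[0,0,0],[0,0,0],40],
    [[0,0,0],[0,0,0],40],
  ],
  force=25,
)

```text
clock: 18.3
position: [539.1, 325.1, 64.2]
ee_rot: [[0.0, 0.993, -0.116], [0.0, -0.116, -0.993], [-1.0, 0.0, -0.0]]
force: [-1.7, 0.4, 5.6]
opening: 45.8
```

Call:
send_rows(
  increments=[
    [[0,0,0.5],[0,0,0],36],
    [[0,0,0],[0,0,0],36],
    [[0,0,0],[0,0,0],36],
  ],
  force=60,
)

```text
clock: 18.6
position: [539.1, 325.0, 64.4]
ee_rot: [[0.0, 0.993, -0.116], [0.0, -0.116, -0.993], [-1.0, 0.0, -0.0]]
force: [-1.0, 0.1, 3.4]
opening: 45.3
```

```bash
python3 - <<'E'
from h import *
state(); im,d,P,c=look("w8")
cv2.imwrite("pics/c8.png",im[120:,:,::-1])
E
```

```text
t 18.6 [539.1 325.   64.4] yaw -6.64 x [ 0.  0. -1.] F [-1.   0.1  3.4] op 45.3 q [ 0.43  0.64 -0.2   0.74  0.    2.11]
```

View pics/c8.png

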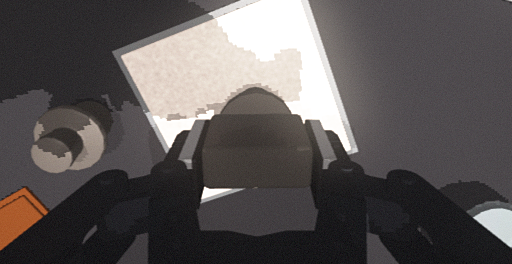

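Both pads are on the tab ends (rows ~230-300 full frame) and the bung is upright. I'll lift and carry it to the rack, turning to the stall's yaw (~3.9°).

Call:
send_rows(
  increments=[
    [[0,0,2],[0,0,0],36],
    [[0,0,5],[0,0,0],36],
    [[0,0,15],[0,0,0],36],
    [[0,0,30],[0,0,0],36],
    [[0,0,40],[0,0,0],36],
    [[0,-15,30],[0,0,0],36],
    [[0,-30,15],[0,0,0],36],
    [[0,-40,0],[0,0,0.03],36],
    [[0,-40,0],[0,0,0.03],36],
    [[0,-40,0],[0,0,0.03],36],
    [[0,-40,0],[0,0,0.03],36],
    [[0,-40,0],[0,0,0.03],36],
  ],
)

```text
clock: 19.85
position: [538.9, 78.2, 201.6]
ee_rot: [[0.0, 0.999, 0.035], [-0.0, 0.035, -0.999], [-1.0, 0.0, 0.0]]
force: [1.1, -0.6, -0.7]
opening: 45.2
```

Call:
send_rows(
  increments=[
    [[0,-40,0],[0,0,0.033],36],
    [[0,-40,0],[0,0,0],36],
    [[0,-40,0],[0,0,0],36],
    [[0,-40,0],[0,0,0],36],
    [[0,-40,0],[0,0,0],36],
    [[0,-40,0],[0,0,0],36],
    [[-1,-40,0],[0,0,0],36],
    [[-1,-40,0],[0,0,0],36],
    [[-1,-40,0],[0,0,0],36],
    [[-1,-25,0],[0,0,0],36],
    [[0,-8,0],[0,0,0],36],
    [[0,0,0],[0,0,0],36],
  ],
)

```text
clock: 21.05
position: [534.8, -313.9, 201.1]
ee_rot: [[-0.0, 0.998, 0.065], [0.0, 0.065, -0.998], [-1.0, -0.0, -0.0]]
force: [-0.4, 0.8, -0.1]
opening: 45.2
```

```bash
python3 - <<'E'
from h import *
state(); s=monitor.observe(); im,d,P,c=look("w9")
R=np.array(s["ee_rot"]); p=np.array(s["position"]); T=(P-p)@R  # tool coords
m=(abs(T[...,1])<24)&(abs(T[...,2])<22)&(T[...,0]>-35)&(T[...,0]<25); q=T[m]
top=q[q[:,0]<-9]; print("held pts",m.sum(),len(top)); 
for lo in range(-24,22,4):
    k=q[(q[:,0]>=lo)&(q[:,0]<lo+4)]
    if len(k)>5: print(lo,len(k),np.percentile(k[:,2],[2,50,98]).round(1),np.percentile(k[:,1],[2,98]).round(1))
m=(abs(T[...,1])<90)&(abs(T[...,2])<60)&(P[...,2]>79)&(P[...,2]<90); Q=T[m]
for sg in(1,-1):
    k=Q[Q[:,2]*sg>0][:,1:].astype(np.float32)
    if len(k)>20:
        l=cv2.fitLine(k,cv2.DIST_HUBER,0,.01,.01).ravel(); print("wall",sg,len(k),np.median(k,0),np.percentile(k[:,1],[2,98]),np.percentile(k[:,0],[1,99]),np.degrees(np.arctan(l[1]/l[0])))
E
```

```text
t 21.05 [ 534.8 -313.9  201.1] yaw 3.74 x [-0.  0. -1.] F [-0.4  0.8 -0.1] op 45.2 q [-0.65  0.49 -0.07  1.01  0.    0.86]
held pts 9343 5186
-24 292 [-12.6  -4.3   8.6] [-23.7  23.9]
-20 346 [-12.6  -3.1   9.3] [-23.7  23.9]
-16 252 [-12.8  -3.7   9.4] [-23.6  23.8]
-12 4679 [-10.7  -2.3   7.8] [-21.7  23.1]
-8 696 [-12.5 -10.6   0.8] [-22.5  23.5]
-4 557 [-12.4 -10.7  -9.8] [-22.9  23.4]
0 490 [-12.5 -10.7  -9.6] [-23.   23.4]
4 459 [-12.5 -10.7  -9.5] [-23.1  23.5]
8 422 [-12.3 -10.7  -9.6] [-23.1  23.4]
12 393 [-12.3 -10.7  -9.7] [-22.2  23.4]
16 325 [-11.3 -10.7  -9.9] [-20.7  21.6]
20 215 [-11.2 -10.6  -9.9] [-21.   21.6]
wall 1 653 [26.263245 23.975302] [22.84458534 26.81446144] [-63.6128421  64.1449118] 0.0856007
wall -1 1048 [ -1.1410573 -27.286472 ] [-28.97319355 -24.75081188] [-63.34070343  63.2551619 ] -0.28473842
```

View pics/w9.png

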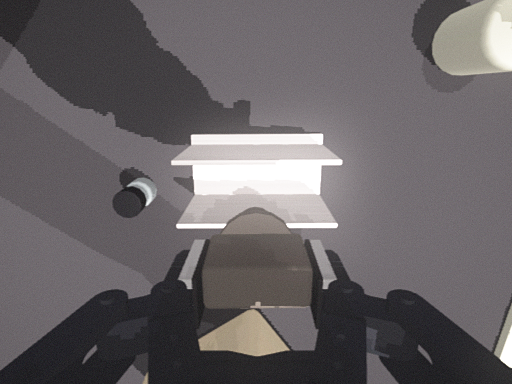

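The tab face is vertical and sits within 0.6 mm of the stall's mid-plane, with yaw aligned. The walls are at rows 160 and 225 and the vial at (135,195) is clear. Lowering.

Call:
send_rows(
  increments=[
    [[0,0.6,-15],[0,0,0],36],
    [[0,0,-25],[0,0,0],36],
    [[0,0,-15],[0,0,0],36],
    [[0,0,-10],[0,0,0],36],
    [[0,0,-10],[0,0,0],36],
    [[0,0,-10],[0,0,0],36],
    [[0,0,-10],[0,0,0],36],
    [[0,0,-5],[0,0,0],36],
    [[0,0,0],[0,0,0],36],
  ],
)

```text
clock: 22.0
position: [534.7, -312.2, 100.5]
ee_rot: [[-0.001, 0.998, 0.067], [0.001, 0.067, -0.998], [-1.0, -0.001, -0.001]]
force: [0.2, 0.3, -1.0]
opening: 45.1
```

Call:
send_rows(
  increments=[
    [[0,0,-5],[0,0,0],36],
    [[0,0,-8],[0,0,0],36],
    [[0,0,-8],[0,0,0],36],
    [[0,0,-6],[0,0,0],36],
    [[0,0,-3],[0,0,0],36],
    [[0,0,0],[0,0,0],36],
    [[0,0,0],[0,0,0],36],
  ],
)

```text
clock: 22.7
position: [535.2, -312.5, 71.4]
ee_rot: [[0.0, 0.998, 0.067], [-0.0, 0.067, -0.998], [-1.0, 0.0, 0.0]]
force: [-0.6, 0.3, -0.5]
opening: 44.8
```

Call:
send_rows(
  increments=[
    [[0,0,-1.5],[0,0,0],36],
    [[0,0,-1.5],[0,0,0],36],
    [[0,0,0],[0,0,0],36],
  ],
)

```text
clock: 23.0
position: [535.1, -312.4, 68.3]
ee_rot: [[-0.0, 0.998, 0.067], [0.0, 0.067, -0.998], [-1.0, -0.0, -0.0]]
force: [-0.7, -1.2, -1.5]
opening: 45.0
```

Call:
send_rows(
  increments=[
    [[0,0,-1],[0,0,0],36],
    [[0,0,-1],[0,0,0],36],
    [[0,0,0],[0,0,0],36],
  ],
)

```text
clock: 23.3
position: [535.2, -312.5, 66.5]
ee_rot: [[0.0, 0.998, 0.067], [-0.0, 0.067, -0.998], [-1.0, 0.0, 0.0]]
force: [0.5, -1.1, 0.1]
opening: 45.0
```

Call:
send_rows(
  increments=[
    [[0,0,-0.7],[0,0,0],36],
    [[0,0,0],[0,0,0],36],
  ],
)

```text
clock: 23.5
position: [535.2, -312.6, 66.4]
ee_rot: [[0.0, 0.998, 0.067], [-0.0, 0.067, -0.998], [-1.0, 0.0, 0.0]]
force: [-0.9, 0.5, 5.3]
opening: 45.1
```

Call:
send_rows(
  increments=[
    [[0,0,-0.7],[0,0,0],36],
    [[0,0,0],[0,0,0],36],
  ],
)

```text
clock: 23.7
position: [535.2, -312.6, 66.4]
ee_rot: [[0.0, 0.998, 0.067], [-0.001, 0.067, -0.998], [-1.0, 0.0, 0.001]]
force: [-2.9, 0.4, 9.7]
opening: 44.9
```

The foot is on the floor at exactly the expected 66.4. Releasing gently and retreating. The opening is 85 along the stall, and the vial (115 mm off) stays clear.

Call:
send_rows(
  increments=[
    [[0,0,1],[0,0,0],36],
    [[0,0,0],[0,0,0],36],
    [[0,0,0],[0,0,0],47],
    [[0,0,0],[0,0,0],50],
    [[0,0,0],[0,0,0],56],
    [[0,0,0],[0,0,0],64],
    [[0,0,0],[0,0,0],70],
    [[0,0,0],[0,0,0],70],
  ],
  force=20,
)

```text
clock: 24.5
position: [535.1, -312.5, 65.9]
ee_rot: [[-0.0, 0.998, 0.067], [0.0, 0.067, -0.998], [-1.0, -0.0, -0.0]]
force: [-0.2, -0.8, 0.4]
opening: 69.8
```

Call:
send_rows(
  increments=[
    [[0,0,5],[0,0,0],70],
    [[0,0,20],[0,0,0],70],
    [[0,0,35],[0,0,0],70],
    [[0,0,40],[0,0,0],70],
    [[0,0,40],[0,0,0],70],
    [[-20,0,30],[0,0,0],70],
    [[-30,0,15],[0,0,0],70],
    [[0,0,0],[0,0,0],70],
    [[0,0,0],[0,0,0],70],
  ],
)

```text
clock: 25.4
position: [485.1, -312.7, 251.8]
ee_rot: [[0.001, 0.998, 0.066], [-0.001, 0.066, -0.998], [-1.0, 0.001, 0.001]]
force: [0.5, -0.4, 0.4]
opening: 70.0
```

```bash
python3 - <<'E'
from h import *
state(); im,d,P,c=look("w10"); im2,d2=vision.capture("side"); im3,d3=vision.capture("scene")
cv2.imwrite("pics/c10.png",np.hstack([cv2.resize(im[80:280,170:436,::-1],(400,300)),cv2.resize(im2[90:210,220:380,::-1],(400,300))]))
r=np.hypot(P[...,0]-535,P[...,1]+313)
m=(r<40)&(P[...,2]>70)&(abs((P[...,1]+313)-(P[...,0]-535)*.067)<18); print("tab",m.sum(),rect(P[m][:,:2]),np.percentile(P[m][:,2],[5,50,95]))
for n,dd,cn in(("side",d2,"side"),("scene",d3,"scene")):
    Q=cloud(dd,cam(cn)); O=np.load(n+".npy")
    for b,(x,y) in dict(spare=(432,324),vial=(415,-338),bathblock=(527,-48)).items():
        for k,A in(("before",O),("now",Q)):
            m=(np.hypot(A[...,0]-x,A[...,1]-y)<40)&(A[...,2]>15)&(A[...,2]<65 if b!="bathblock" else (A[...,2]>72)&(A[...,2]<90)); print(n,b,k,m.sum(),np.median(A[m],0).round(1))
E
```

```text
t 25.4 [ 485.1 -312.7  251.8] yaw 3.8 x [ 0.001 -0.001 -1.   ] F [ 0.5 -0.4  0.4] op 70.0 q [-0.7   0.37 -0.12  1.08  0.    0.8 ]
tab 12837 (array([ 527.3, -308.7]), array([59.5, 26.3]), 4.0) [ 76.5473286  293.86516809 312.98273634]
side spare before 194 [426.8 328.7  28.3]
side spare now 192 [426.5 329.   28.4]
side vial before 93 [ 413.3 -334.6   39.1]
side vial now 92 [ 413.6 -334.9   39.3]
side bathblock before 240 [524.9 -35.1  75.1]
side bathblock now 264 [533.8 -45.2  74.3]
scene spare before 74 [438.4 318.9  29.7]
scene spare now 77 [439.6 319.   29.5]
scene vial before 96 [ 425.5 -344.9   46.1]
scene vial now 92 [ 425.5 -344.3   46.7]
scene bathblock before 213 [530.4 -60.3  76.5]
scene bathblock now 264 [519.6 -49.5  76.2]
```

View pics/c10.png

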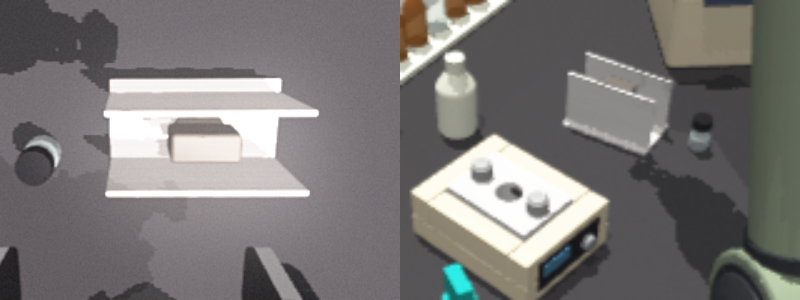

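The bung stands upright between the walls in the stall (tab at 205,145, left view), the block is seated and the gripper is clear, so I'm handing in.

```bash
python3 - <<'E'
from h import *
print(arm.hand_in())
P=np.load("w10.npz")["P"]; m=(np.hypot(P[...,0]-535,P[...,1]+313)<40)&(P[...,2]>70)&(P[...,2]<90)&(abs((P[...,1]+313)-(P[...,0]-535)*.067)<18); print(m.sum(),rect(P[m][:,:2]),np.percentile(P[m][:,2],[5,50,95]))
E
```

```text
the job is handed in; nothing more can be done
None
981 (array([ 534.4, -311.4]), array([45.6, 20.1]), 4.0) [73.39581283 76.23477917 77.47775286]
```

The bung is standing upright in the rack's stall and I handed the job in at about 25 s on the robot's clock. The hand-in returned no verdict.

I rocked the bung about 0.25 rad each way while easing it up, and the wrist force stayed under about 9 N. I stood it on the white pad and let go, then took it by the ends of its tab. Then I lowered it until it touched the stall floor, at the height I expected, and let go.

**Last checks:**
- **Bung:** the tab centre is at (534.4, -311.4) mm, about 1–2 mm from the stall's centre. Its top is at 76–77 mm, where 77 mm is expected for an upright bung on the floor, and its yaw of 4.0° matches the stall.
- **Metal block:** its top reads 74–76 mm from the two cameras, within 1 mm of the start, so it is seated.
- **Spare stopper and vial:** both are within about 1 mm of where they started.
- **Other bystanders:** I did not measure the bottles or beaker again; the arm did not go near them.
- **Failed check:** my first check of the tab in the final picture also picked up the gripper's fingers. I repeated it with a height limit on the same picture after handing in, and the bung figures above come from that.

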